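# Change the stove over to the other gas line

## Robot

A 7-joint arm with a two-finger parallel gripper is mounted at the origin on the work surface. World frame = base frame: x ahead of the robot, y to its left, z up, the work surface at z = 0. Lengths are in m, angles in rad, forces in N, time in s.
With the tool pointing down it reaches from about 0.425 to 0.925 m from the base axis. Payload 6.8 kg.
Tool frame: the origin (TCP) lies on the mounting face of the last link; the fingertips stand 173 mm ahead of it and the grasp point (between the pads) lies 155 mm ahead of it; z points along the fingers, y is the line along which they close (so a half turn about z gives the same grasp; the last joint's range is limited). The gripper opens to 85 mm and grips with 20 to 120 N. Pads are 22 mm wide; open, the fingers measure 114 mm over their backs; the gripper's body (76 mm by 85 mm) begins 54 mm behind the grasp point. The pads swing forward as they close: fully open they stand 13 mm farther back than shut.
Start: joints at [-1.364, 0.477, 0.022, 1.555, -0.011, 1.109, -0.083], TCP at [0.209, 0.642, 0.405] pointing down, gripper open.
Joint ranges: [-2.96, 2.96], [-0.34, 2.1], [-1.41, 1.46], [0.24, 2.44], [-1.37, 4.51], [0.17, 1.92], [-2.96, 2.96]. Speed limits (rad/s): [2.39, 2.39, 3.14, 3.14, 3.14, 3.14, 3.14].

## Interface

Orientations are given as a rotation vector (axis times angle).
In Python, from bench import r gives the robot as it stands.
- The arm moves only by the tool arm_command, never from a script. Its argument "plan" is a list of rows, each an object of numbers: "claw": the closure, from 0 (fully open) to 1 (shut); "tx", "ty", "tz": the shift along the tool's x, y, z in m; "ax", "ay", "az": the turn, a rotation vector about the tool's x, y, z in degrees. A call has exactly 10 rows; each row shifts and turns the commanded pose from where the row before left it, along the tool's axes as they then stand; what a row does not reach is not made up. A row lasts 1/12 s, in which the tool goes at most 41.7 mm and 7.16 degrees, less where a joint would pass 70% of its speed; a pose out of reach is approached as far as the arm can. A call is refused whole if a number of a shift passes 0.0417 or a number of a turn 7.16, either way. A call with a gripper value outside its range is refused whole. The fingers move at their own pace and stop on an object; "squeeze" is the grip in N (left out, the last holds). Time passes only in rows, so rows that do not move let the fingers close, or fill a call up. It gives the time, the measured TCP pose, the force, the opening and the grip force at its end, in the units of the state.
- r.get_obs(): the state, without advancing time (a new reading comes with each control period).
- r.grab_frame(name): name is "scene" or "top" or "wrist"; returns the picture (420x560x3 uint8, red, green, blue); there is no depth.
- r.camera_model(name): a dict with "fx", "fy", "cx", "cy" (pixels), "position" and "orientation" of the camera in the world; the wrist camera has in their place "tool_from_camera" (4x4, takes a point from camera to tool coordinates, whose origin is the TCP and whose axes are the flange's). Camera axes: x right, y up, looking along -z (the intrinsics and any distortion apply to the point x, -y, -z); pixel columns grow to the right and rows downward; lengths in m; the calibration is good to about 2 mm. A picture is of the moment at which its call begins: read the wrist's pose just before it. camera_model takes no time and is no camera call.
- r.hand_in(): hands the job in; it is judged then, once.
Trained networks look in the newest picture that a camera, given by its name, has taken for a name from the list of things; names that differ only in an ending like _2 or _b are one class to them, and where a whole thing is asked for, a point or a joint stands for the part that bears it (a point fixed in the world has none). Each returns a list of dicts, best first, with "confidence" (0 to 1); they miss things now and then, are a little off and sometimes report something else, mostly with a low value. They report only what shows in the picture. A call takes as long as a camera call. They do not tell look-alikes from the thing itself.
- r.boxes_of(target, camera): "location" ([x, y, z] in m, in the coordinates of the camera as it stood for that picture, good to about 4 mm: the middle of the surface that is visible of it).
- r.tip_of(target, camera): "location" ([x, y, z] in m, in the coordinates of the camera as it stood for that picture, good to about 4 mm: a listed point, or the origin of a listed thing).
The state is a dict: "clock": time; "joints": joint angles; "qvel": joint speeds; "tau": joint torques, N m; "tcp_pos": TCP position; "orientation": TCP orientation; "contact_force": force on the tool from outside, world axes, zero at the start; "moment": the same for the moment, N m; "grip_width": finger opening in m; "gripper_force": force on a finger pad.
Only numpy, scipy, OpenCV 4.12 (cv2) and the standard library are available. Lean on these libraries where they do the work, as an engineer would, in place of code of your own. Each camera call takes 0.05 s, during which the arm holds its last target. There are 200 camera calls.

## Task

Change the stove over to the other gas line with a fingertip: first gently push the lever of the gas cock that is open (its lever lies roughly along its pipe) clockwise as seen from above until it is fully home across its pipe, and only then push the lever of the other, shut cock anticlockwise until it is fully home along its pipe. Only push the levers sideways, never pinch them, and leave the pot, lid, funnel, turner, mug, jar and bowl where they stand. Finish with the robot clear of everything.

Things in the scene. Friction and masses are not known exactly. Their poses are not given: they have to be found in the camera images.
- cock_a: the cock that is OPEN at the start, left or right by chance: brass gas cock in a bridge of 22 mm pipe fixed to the worktop (pipe axis 42 mm high, uprights 150 mm apart, flanges 48 mm across, 38 mm thick body reaching 61 mm high). Origin on the worktop below the lever's pivot; x along the pipe, the way the lever points when fully open; y left of x; z up. The lever swings level about this z axis.
- lever_a (a joint): lever angle of cock_a, rad: 0 = fully open, along the pipe (cock's +x), at a stop; grows clockwise seen from above; 1.571 = fully shut, across the pipe (cock's -y), at the other stop. Start 0 to 0.35. About 0.25 N m of friction (2.6 N at 95 mm out); it stays where it is left.
- lever_a_tip (a point): centre of the free end of cock_a's lever, 130 mm from the pivot axis, 85 mm above the worktop. The lever is a steel bar with a black sleeve 50 to 130 mm out from the pivot, 24 mm wide, 78 to 93 mm above the worktop; nothing of the cock under the sleeve is higher than 55 mm. Its two long upright side faces are left_cheek_a and right_cheek_a
- cock_b: the cock that is SHUT at the start, left or right by chance: brass gas cock in a bridge of 22 mm pipe fixed to the worktop (pipe axis 42 mm high, uprights 150 mm apart, flanges 48 mm across, 38 mm thick body reaching 61 mm high). Origin on the worktop below the lever's pivot; x along the pipe, the way the lever points when fully open; y left of x; z up. The lever swings level about this z axis.
- lever_b (a joint): lever angle of cock_b, rad: 0 = fully open, along the pipe (cock's +x), at a stop; grows clockwise seen from above; 1.571 = fully shut, across the pipe (cock's -y), at the other stop. Start 1.45 to 1.57. About 0.25 N m of friction (2.6 N at 95 mm out); it stays where it is left.
- lever_b_tip (a point): centre of the free end of cock_b's lever, 130 mm from the pivot axis, 85 mm above the worktop. The lever is a steel bar with a black sleeve 50 to 130 mm out from the pivot, 24 mm wide, 78 to 93 mm above the worktop; nothing of the cock under the sleeve is higher than 55 mm. Its two long upright side faces are left_cheek_b and right_cheek_b
- pot: aluminium pot, 170 mm across, 80 mm high, standing on a burner of the hob (hob top with pan supports 50 mm above the worktop); origin at the centre of its underside. A bystander, loose.
- lid: round steel pot lid lying on the worktop, 160 mm across, 48 mm high to the top of its knob; origin at the centre of its underside. A bystander, loose.
- funnel: plastic funnel standing mouth down on the worktop, 90 mm across at the foot, tapering to a 15 mm spout, 112 mm high; origin at the centre of its foot. A bystander, loose.
- turner: slotted wooden turner lying flat on the worktop between the cocks, 305 mm long, 65 mm wide at the blade, 12 mm thick; origin on its underside, x along it toward the blade. A bystander, loose.
- mug: ceramic mug, 76 mm across, 85 mm high, on the worktop; origin at the centre of its underside. A bystander, loose.
- jar: closed glass jar, 60 mm across, 110 mm high, on the worktop; origin at the centre of its underside. A bystander, loose.
- bowl: small ceramic bowl, 120 mm across, 50 mm high, on the worktop; origin at the centre of its underside. A bystander, loose.
Not all that is in view belongs to the job. What is shaped like the cock_a but blue or red is not meant.

How it is judged:
On the way, in this order (a step that is already met when the one before it is completed fails the run):
1. the open cock's lever is fully home across its pipe, with the other cock still shut (value of joint lever_a above 1.43 rad and value of joint lever_b above 1.2 rad), for 0.2 s.
2. the other cock's lever is fully home along its pipe (value of joint lever_a above 1.43 rad and value of joint lever_b below 0.14 rad), for 0.2 s.
At the end, for the whole second after the job is handed in: The cock that was open is shut (its lever within 0.14 rad, 8 degrees, of fully across), the cock that was shut is open (its lever within 0.14 rad of fully along the pipe), both levers at rest, and every bystander within 15 mm of where it stood (all of step 2 and velocity of joint lever_a between -0.05 and 0.05 rad/s and velocity of joint lever_b between -0.05 and 0.05 rad/s and distance of each of pot, lid, funnel, turner, mug, jar, bowl from where it was at the start of the episode below 0.015 m); the robot touches nothing.
It fails at once if the second cock is opened before the first is shut (value of joint lever_a below 1.3 rad and value of joint lever_b below 1.2 rad).
It fails at once if a lever is pinched: pressed on both side faces at once ((contact force between the fingers and left_cheek_a above 2 N and contact force between the fingers and right_cheek_a above 2 N) or (contact force between the fingers and left_cheek_b above 2 N and contact force between the fingers and right_cheek_b above 2 N)).
It fails at once if a cock or its lever is pushed or struck with more than 60 N (contact force between any of the fingers, the arm and cock_a above 60 N or contact force between any of the fingers, the arm and cock_b above 60 N).
It fails at once if a bystander is moved more than 15 mm, lifted or tipped (distance of any of pot, lid, funnel, turner, mug, jar, bowl from where it was at the start of the episode above 0.015 m or angle between any of pot, lid, funnel, turner, mug, jar, bowl's own z axis and vertical above 0.25 rad).
It also fails if it takes over 58 s, if anything falls off the work surface, if the arm or the gripper's body presses on something with over 40 N, if the wrist force passes 120 N, or if a joint passes its speed limit or range.

## Working session

There is one attempt and no reset: what is moved stays moved. The work goes in short steps, Python scripts to look and compute and a tool call to move; the robot and the scene stay as the last step left them, time stands still between calls to the robot, and variables do not carry over. Pictures are saved under pics/ and viewed, at most 10 in all, crops included, and the job is handed in when it is done.

Besides the shell and the picture viewer there is one more tool, called after "Request:" as name(argument=value, ...) on one line, values as JSON. arm_command: Moves the arm, as the interface text tells. Its arguments: {"type":"object","properties":{"plan":{"type":"array","items":{"type":"object","properties":{"claw":{"type":"number"},"tx":{"type":"number"},"ty":{"type":"number"},"tz":{"type":"number"},"ax":{"type":"number"},"ay":{"type":"number"},"az":{"type":"number"}}}},"squeeze":{"type":"number"}},"required":["plan"]}

```bash
mkdir -p pics; cat > h.py <<'E'
import numpy as np, cv2
from scipy.spatial.transform import Rotation as R
from bench import r
def cam(name):
    m=r.camera_model(name)
    if 'position' in m:
        T=np.eye(4);o=np.array(m['orientation'])
        T[:3,:3]=o if o.shape==(3,3) else (R.from_rotvec(o).as_matrix() if o.size==3 else R.from_quat(o).as_matrix())
        T[:3,3]=m['position'];return m,T
    s=r.get_obs();T=np.eye(4);T[:3,:3]=R.from_rotvec(s['orientation']).as_matrix();T[:3,3]=s['tcp_pos']
    return m,T@np.array(m['tool_from_camera'])
def proj(name,p):
    m,T=cam(name);c=np.linalg.inv(T)@np.r_[p,1]
    return np.round([m['cx']+m['fx']*c[0]/-c[2],m['cy']-m['fy']*c[1]/-c[2]]).astype(int)
def unproj(name,uv,z):
    m,T=cam(name);d=T[:3,:3]@np.array([(uv[0]-m['cx'])/m['fx'],-(uv[1]-m['cy'])/m['fy'],-1])
    return T[:3,3]+d*(z-T[2,3])/d[2]
def snap(name,f):
    im=r.grab_frame(name);cv2.imwrite('pics/'+f,im[:,:,::-1]);return im
E
python3 - <<'E'
from h import *
s=r.get_obs();print({k:np.round(v,3) for k,v in s.items()})
for n in ['scene','top']:
    m,T=cam(n);print(n,m)
    snap(n,n+'0.png')
    for t in ['cock_a','lever_a_tip','pot','lid','funnel','turner','mug','jar','bowl']:
        for d in r.tip_of(t,n):
            p=(T@np.r_[d['location'],1])[:3];print(t,round(d['confidence'],2),np.round(p,3),proj(n,p))
E
```

```text
{'clock': np.float64(0.0), 'joints': array([-1.364,  0.478,  0.022,  1.556, -0.011,  1.109, -0.083]), 'qvel': array([-0.002, -0.001,  0.001,  0.001, -0.001, -0.   , -0.001]), 'tau': array([-0.0000e+00, -5.9643e+01,  1.6080e+00, -2.8120e+01,  1.2000e-02,
        9.0000e-03, -0.0000e+00]), 'tcp_pos': array([0.209, 0.642, 0.404]), 'orientation': array([-4.920e-01, -3.103e+00,  3.000e-03]), 'contact_force': array([ 0.267, -0.052, -0.424]), 'moment': array([ 0.073, -0.   , -0.015]), 'gripper_force': np.float64(0.0), 'grip_width': np.float64(0.085)}
scene {'fx': 436.3332084864934, 'fy': 436.3332084864934, 'cx': 272.491303546849, 'cy': 206.54174219814112, 'position': array([1.39525445, 0.21631163, 1.22707906]), 'orientation': array([0.46680799, 0.5737681 , 1.73721994])}
cock_a 0.78 [0.275 0.425 0.   ] [395 182]
cock_a 0.76 [0.5   0.275 0.002] [346 222]
cock_a 0.71 [ 0.53  -0.242  0.003] [200 200]
cock_a 0.56 [ 0.339 -0.201 -0.   ] [227 164]
lever_a_tip 0.79 [0.367 0.522 0.087] [428 191]
lever_a_tip 0.55 [ 0.658 -0.26   0.089] [178 214]
lever_a_tip 0.54 [0.598 0.352 0.083] [370 237]
lever_a_
[... 608 characters left out ...]
219]
cock_a 0.66 [ 0.342 -0.203 -0.003] [341 273]
cock_a 0.59 [ 0.498  0.27  -0.001] [207 225]
lever_a_tip 0.81 [0.37  0.522 0.088] [122 258]
lever_a_tip 0.72 [ 0.414 -0.095  0.083] [312 250]
lever_a_tip 0.51 [0.6   0.349 0.088] [180 190]
pot 0.86 [ 0.673 -0.455  0.048] [417 178]
lid 0.74 [ 0.799  0.03  -0.003] [278 144]
funnel 0.63 [ 0.618 -0.004 -0.001] [286 193]
turner 0.92 [ 0.417 -0.006 -0.003] [285 250]
mug 0.93 [0.775 0.233 0.004] [221 148]
mug 0.27 [ 0.42  -0.005 -0.001] [284 249]
jar 0.61 [0.556 0.473 0.003] [150 206]
jar 0.27 [ 0.677 -0.456  0.046] [417 177]
bowl 0.79 [ 0.772 -0.221 -0.003] [347 153]
bowl 0.73 [ 0.674 -0.457  0.049] [417 178]
bowl 0.59 [0.556 0.47  0.002] [150 207]
```

```bash
python3 - <<'E'
import cv2
t=cv2.imread('pics/top0.png');cv2.imwrite('pics/topc.png',cv2.resize(t[120:320,80:440],(800,444),interpolation=cv2.INTER_CUBIC))
s=cv2.imread('pics/scene0.png');cv2.imwrite('pics/scenec.png',cv2.resize(s[80:320,80:460],(800,505),interpolation=cv2.INTER_CUBIC))
E
```

```text
(no output)
```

View pics/topc.png

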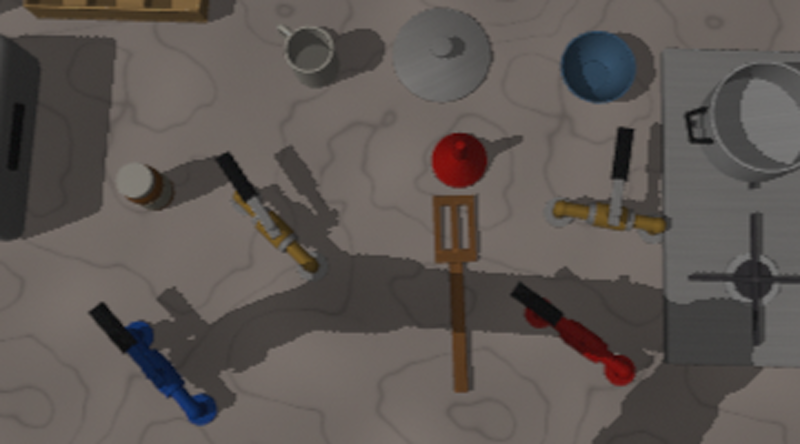

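View pics/scenec.png

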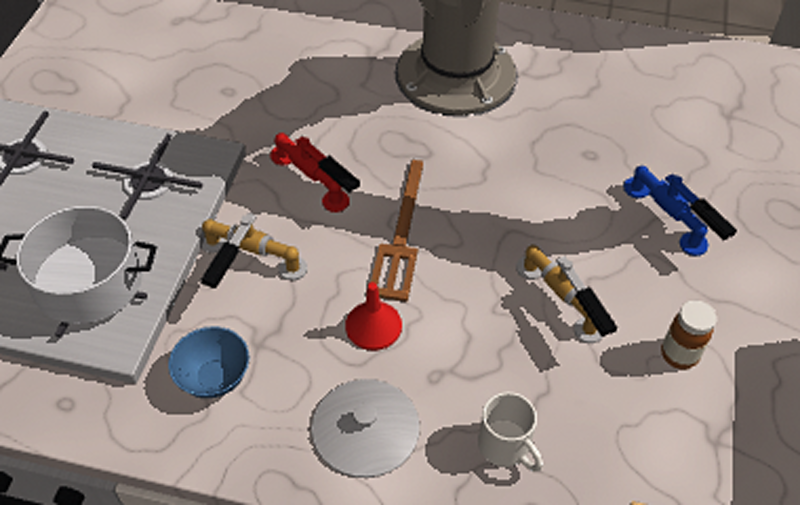

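Top-view candidates (crop pixels) are brass left (265,220), brass right (615,215), blue (155,360) and red (575,335).
- **cock_a:** brass left. Its lever lies nearly along the pipe, so it is open.
- **cock_b:** brass right. Its lever lies across the pipe, so it is shut.
- **Not meant:** blue and red are decoys. Both enlarged crops confirm this.

The lever azimuths are about 38° for a and -8° for b.

```bash
cat >> h.py <<'E'
def goto(p,yawx,n):
    "delta in tool axes now to reach p with tool x at azimuth yawx (deg); translation first, then turn"
    s=r.get_obs();M=R.from_rotvec(s['orientation']);d=M.inv().apply(np.array(p)-s['tcp_pos'])
    x=M.as_matrix()[:,0];y=np.degrees(np.arctan2(x[1],x[0]))
    print('t',round(float(s['clock']),2),'pos',np.round(s['tcp_pos'],3),'yaw',round(y,1),'toolz',np.round(M.as_matrix()[:,2],3),'j',np.round(s['joints'],2))
    print('delta mm',np.round(d*1000,1),'per row',np.round(d*1000/n,1),'az(cw+)',round((y-yawx+180)%360-180,1),'F',np.round(s['contact_force'],1))
A=np.array([.499,.272]);B=np.array([.5305,-.2405])
def pt(c,az,rad,off):
    a=np.radians(az);return c+rad*np.array([np.cos(a),np.sin(a)])+off*np.array([-np.sin(a),np.cos(a)])
E
python3 - <<'E'
from h import *
goto([*pt(A,38.3,.095,.045),.40],128,14)
E
```

```text
t 1.0 pos [0.209 0.642 0.405] yaw 162.0 toolz [-0.  0. -1.] j [-1.36  0.48  0.02  1.56 -0.01  1.11 -0.08]
delta mm [-405.5 -157.8    4.7] per row [-29.  -11.3   0.3] az(cw+) 34.0 F [ 0.4 -0.5  0.3]
```

Request:
arm_command(plan=[{"tx": -0.02, "ty": -0.008, "claw": 1}, {"tx": -0.029, "ty": -0.011, "claw": 1}, {"tx": -0.029, "ty": -0.011, "claw": 1}, {"tx": -0.029, "ty": -0.011, "claw": 1}, {"tx": -0.029, "ty": -0.011, "claw": 1}, {"tx": -0.029, "ty": -0.011, "claw": 1}, {"tx": -0.029, "ty": -0.011, "claw": 1}, {"tx": -0.029, "ty": -0.011, "claw": 1}, {"tx": -0.029, "ty": -0.011, "claw": 1}, {"tx": -0.029, "ty": -0.011, "claw": 1}], squeeze=60)

```text
invalid input at $.plan[0]: expected keys claw, tx, ty, tz, ax, ay, az
```

Request:
arm_command(plan=[{"tx": -0.029, "ty": -0.011, "claw": 1}, {"tx": -0.029, "ty": -0.011, "claw": 1}, {"tx": -0.029, "ty": -0.011, "claw": 1}, {"tx": -0.029, "ty": -0.011, "claw": 1}, {"claw": 1, "az": 5}, {"claw": 1, "az": 6}, {"claw": 1, "az": 6}, {"claw": 1, "az": 6}, {"claw": 1, "az": 6}, {"claw": 1, "az": 5}])

```text
invalid input at $.plan[0]: expected keys claw, tx, ty, tz, ax, ay, az
```

```bash
python3 - <<'E'
from h import *
snap('wrist','w1.png');m,T=cam('wrist')
for t in ['cock_a','lever_a_tip']:
  for d in r.tip_of(t,'wrist'): print(t,round(d['confidence'],2),np.round((T@np.r_[d['location'],1])[:3],3))
goto([*pt(A,38.3,.095,.045),.245],128,10); print(r.get_obs()['grip_width'])
E
```

```text
cock_a 0.93 [ 0.275  0.429 -0.001]
lever_a_tip 0.94 [0.368 0.517 0.087]
t 1.15 pos [0.209 0.642 0.405] yaw 162.0 toolz [-0.  0. -1.] j [-1.36  0.48  0.02  1.56 -0.01  1.11 -0.08]
delta mm [-405.5 -157.9  159.7] per row [-40.5 -15.8  16. ] az(cw+) 34.0 F [ 0.1 -0.1 -0.7]
0.08552974501572529
```

View pics/w1.png

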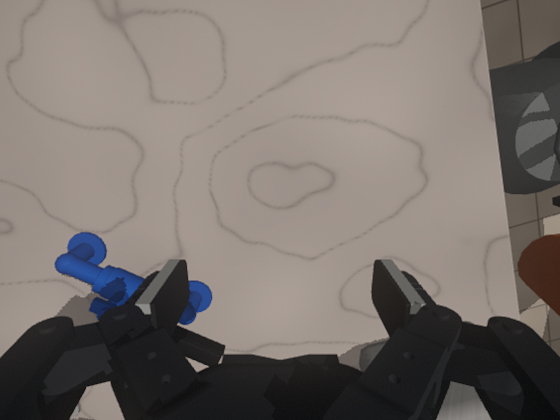

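The moves were refused because every key is required. The picture shows only the blue decoy at (150,285) and the open fingers. I'm resending the moves with all the keys.

Request:
arm_command(plan=[{"tx": -0.02, "ty": -0.008, "tz": 0, "ax": 0, "ay": 0, "az": 0, "claw": 1}, {"tx": -0.029, "ty": -0.011, "tz": 0, "ax": 0, "ay": 0, "az": 0, "claw": 1}, {"tx": -0.029, "ty": -0.011, "tz": 0, "ax": 0, "ay": 0, "az": 0, "claw": 1}, {"tx": -0.029, "ty": -0.011, "tz": 0, "ax": 0, "ay": 0, "az": 0, "claw": 1}, {"tx": -0.029, "ty": -0.011, "tz": 0, "ax": 0, "ay": 0, "az": 0, "claw": 1}, {"tx": -0.029, "ty": -0.011, "tz": 0, "ax": 0, "ay": 0, "az": 0, "claw": 1}, {"tx": -0.029, "ty": -0.011, "tz": 0, "ax": 0, "ay": 0, "az": 0, "claw": 1}, {"tx": -0.029, "ty": -0.011, "tz": 0, "ax": 0, "ay": 0, "az": 0, "claw": 1}, {"tx": -0.029, "ty": -0.011, "tz": 0, "ax": 0, "ay": 0, "az": 0, "claw": 1}, {"tx": -0.029, "ty": -0.011, "tz": 0, "ax": 0, "ay": 0, "az": 0, "claw": 1}], squeeze=60)

```text
clock: 1.98
tcp_pos: [0.4441, 0.452, 0.4049]
orientation: [0.492, 3.103, 0.001]
contact_force: [0.5, -0.4, 0.7]
grip_width: -0.0001
gripper_force: 0.0
```

Request:
arm_command(plan=[{"tx": -0.029, "ty": -0.011, "tz": 0, "ax": 0, "ay": 0, "az": 0, "claw": 1}, {"tx": -0.029, "ty": -0.011, "tz": 0, "ax": 0, "ay": 0, "az": 0, "claw": 1}, {"tx": -0.029, "ty": -0.011, "tz": 0, "ax": 0, "ay": 0, "az": 0, "claw": 1}, {"tx": -0.029, "ty": -0.011, "tz": 0, "ax": 0, "ay": 0, "az": 0, "claw": 1}, {"tx": 0, "ty": 0, "tz": 0, "ax": 0, "ay": 0, "az": 5, "claw": 1}, {"tx": 0, "ty": 0, "tz": 0, "ax": 0, "ay": 0, "az": 6, "claw": 1}, {"tx": 0, "ty": 0, "tz": 0, "ax": 0, "ay": 0, "az": 6, "claw": 1}, {"tx": 0, "ty": 0, "tz": 0, "ax": 0, "ay": 0, "az": 6, "claw": 1}, {"tx": 0, "ty": 0, "tz": 0, "ax": 0, "ay": 0, "az": 6, "claw": 1}, {"tx": 0, "ty": 0, "tz": 0, "ax": 0, "ay": 0, "az": 5, "claw": 1}])

```text
clock: 2.82
tcp_pos: [0.5397, 0.3754, 0.4047]
orientation: [-1.385, -2.82, -0.0]
contact_force: [0.1, 0.1, -0.6]
grip_width: -0.0001
gripper_force: 0.0
```

```bash
python3 - <<'E'
from h import *
snap('wrist','w2.png');m,T=cam('wrist')
for t in ['cock_a','lever_a_tip']:
  for d in r.tip_of(t,'wrist'): print(t,round(d['confidence'],2),np.round((T@np.r_[d['location'],1])[:3],3))
goto([*pt(A,38.3,.095,.045),.245],128,10); print(r.get_obs()['grip_width'])
E
```

```text
t 2.97 pos [0.54  0.376 0.405] yaw 128.1 toolz [ 0. -0. -1.] j [-0.89  0.46  0.26  1.61 -0.13  1.09  0.07]
delta mm [-11.   -1.  159.7] per row [-1.1 -0.1 16. ] az(cw+) 0.1 F [ 0.1 -0.6  0.2]
0.00028694757933505813
```

View pics/w2.png

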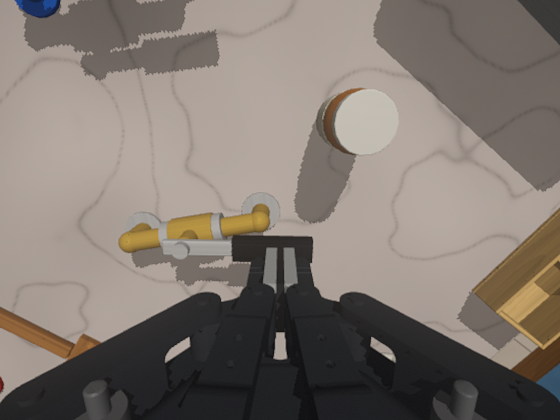

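The wrist view shows the brass cock with its lever level across the image. The black sleeve spans (233–313, ~248) and the pipe is tilted a few degrees. I'll hold the model against the pixels before descending.

```bash
python3 - <<'E'
from h import *
for e in ['tip .13']: print(e,proj('wrist',[*pt(A,38.3,.13,.012),.093]),proj('wrist',[*pt(A,38.3,.05,.012),.093]),'pivot',proj('wrist',[*A,.07]))
for u in [(313,236),(233,237),(180,250)]:
  p=unproj('wrist',u,.093);print(u,np.round(p,4))
p=unproj('wrist',(313,236),.093)-unproj('wrist',(233,237),.093);print('lever az',np.degrees(np.arctan2(p[1],p[0])),np.linalg.norm(p))
p=unproj('wrist',(262,219),.042)-unproj('wrist',(127,242),.042);print('pipe az',np.degrees(np.arctan2(p[1],p[0])),np.linalg.norm(p))
s=r.get_obs();print('fingertip',proj('wrist',s['tcp_pos']+[0,0,-.173]))
for p in ([.0,.0]):pass
E
```

```text
tip .13 [316 239] [233 239] pivot [190 242]
(313, 236) [0.5893 0.3627 0.093 ]
(233, 237) [0.5291 0.3141 0.093 ]
(180, 250) [0.4962 0.2709 0.093 ]
lever az 38.89406736126681 0.07744203515432056
pipe az 48.290917472659174 0.15815774900333127
fingertip [281 264]
```

Request:
arm_command(plan=[{"tx": 0, "ty": 0, "tz": 0.012, "ax": 0, "ay": 0, "az": 0, "claw": 1}, {"tx": 0, "ty": 0, "tz": 0.016, "ax": 0, "ay": 0, "az": 0, "claw": 1}, {"tx": 0, "ty": 0, "tz": 0.016, "ax": 0, "ay": 0, "az": 0, "claw": 1}, {"tx": 0, "ty": 0, "tz": 0.016, "ax": 0, "ay": 0, "az": 0, "claw": 1}, {"tx": 0, "ty": 0, "tz": 0.016, "ax": 0, "ay": 0, "az": 0, "claw": 1}, {"tx": 0, "ty": 0, "tz": 0.01, "ax": 0, "ay": 0, "az": 0, "claw": 1}, {"tx": 0, "ty": 0, "tz": 0, "ax": 0, "ay": 0, "az": 0, "claw": 1}, {"tx": 0, "ty": 0, "tz": 0, "ax": 0, "ay": 0, "az": 0, "claw": 1}, {"tx": 0, "ty": 0, "tz": 0, "ax": 0, "ay": 0, "az": 0, "claw": 1}, {"tx": 0, "ty": 0, "tz": 0, "ax": 0, "ay": 0, "az": 0, "claw": 1}])

```text
clock: 3.8
tcp_pos: [0.5402, 0.3755, 0.3198]
orientation: [1.377, 2.823, 0.003]
contact_force: [-0.1, -1.6, 0.6]
grip_width: -0.0
gripper_force: 0.0
```

The model matches the pixels to within 3 mm. The pipe lies at about 48°, so lever a has about 80° to travel. Next I lower beside it and approach.

Request:
arm_command(plan=[{"tx": 0, "ty": 0, "tz": 0.01, "ax": 0, "ay": 0, "az": 0, "claw": 1}, {"tx": 0, "ty": 0, "tz": 0.015, "ax": 0, "ay": 0, "az": 0, "claw": 1}, {"tx": 0, "ty": 0, "tz": 0.015, "ax": 0, "ay": 0, "az": 0, "claw": 1}, {"tx": 0, "ty": 0, "tz": 0.015, "ax": 0, "ay": 0, "az": 0, "claw": 1}, {"tx": 0, "ty": 0, "tz": 0.012, "ax": 0, "ay": 0, "az": 0, "claw": 1}, {"tx": 0, "ty": 0, "tz": 0.008, "ax": 0, "ay": 0, "az": 0, "claw": 1}, {"tx": -0.007, "ty": 0, "tz": 0, "ax": 0, "ay": 0, "az": 0, "claw": 1}, {"tx": -0.007, "ty": 0, "tz": 0, "ax": 0, "ay": 0, "az": 0, "claw": 1}, {"tx": -0.007, "ty": 0, "tz": 0, "ax": 0, "ay": 0, "az": 0, "claw": 1}, {"tx": -0.003, "ty": 0, "tz": 0, "ax": 0, "ay": 0, "az": 0, "claw": 1}])

```text
clock: 4.63
tcp_pos: [0.5562, 0.3547, 0.2448]
orientation: [1.38, 2.82, 0.002]
contact_force: [-0.4, -0.1, 0.5]
grip_width: -0.0001
gripper_force: 0.0
```

Request:
arm_command(plan=[{"tx": -0.006, "ty": 0, "tz": 0, "ax": 0, "ay": 0, "az": 0, "claw": 1}, {"tx": -0.0067, "ty": 0.0014, "tz": 0, "ax": 0, "ay": 0, "az": 4, "claw": 1}, {"tx": -0.0067, "ty": 0.0014, "tz": 0, "ax": 0, "ay": 0, "az": 4, "claw": 1}, {"tx": -0.0067, "ty": 0.0014, "tz": 0, "ax": 0, "ay": 0, "az": 4, "claw": 1}, {"tx": -0.0067, "ty": 0.0014, "tz": 0, "ax": 0, "ay": 0, "az": 4, "claw": 1}, {"tx": -0.0067, "ty": 0.0014, "tz": 0, "ax": 0, "ay": 0, "az": 4, "claw": 1}, {"tx": -0.0067, "ty": 0.0014, "tz": 0, "ax": 0, "ay": 0, "az": 4, "claw": 1}, {"tx": -0.0067, "ty": 0.0014, "tz": 0, "ax": 0, "ay": 0, "az": 4, "claw": 1}, {"tx": 0, "ty": 0, "tz": 0, "ax": 0, "ay": 0, "az": 0, "claw": 1}, {"tx": 0, "ty": 0, "tz": 0, "ax": 0, "ay": 0, "az": 0, "claw": 1}])

```text
clock: 5.47
tcp_pos: [0.5875, 0.3139, 0.2441]
orientation: [2.018, 2.407, 0.001]
contact_force: [0.5, 0.2, -0.2]
grip_width: 0.0
gripper_force: 0.0
```

```bash
cat >> h.py <<'E'
def rel(c):
    s=r.get_obs();M=R.from_rotvec(s['orientation']).as_matrix();v=M.T@(np.r_[c,.0]-s['tcp_pos'])
    print('t',s['clock'],'pivot in tool mm',np.round(-v[:2]*1e3,1),'z',s['tcp_pos'][2],'yaw',np.degrees(np.arctan2(M[1,0],M[0,0])),'F',np.round(s['contact_force'],1))
E
python3 - <<'E'
from h import *
rel(A);snap('scene','s1.png');snap('top','t1.png')
for n in ['scene','top']:
  m,T=cam(n)
  for d in r.tip_of('lever_a_tip',n):
    p=(T@np.r_[d['location'],1])[:3];print(n,np.round(p,3),round(d['confidence'],2),'az',np.degrees(np.arctan2(*(p[:2]-A)[::-1])))
im=cv2.imread('pics/s1.png');u=proj('scene',[*A,.05]);print(u)
cv2.imwrite('pics/s1c.png',cv2.resize(im[u[1]-75:u[1]+75,u[0]-90:u[0]+110],(800,600),interpolation=cv2.INTER_CUBIC))
E
```

```text
t 5.4667 pivot in tool mm [25.8 94.6] z 0.2441282082465625 yaw 100.04607788333419 F [ 0.5  0.2 -0.2]
scene [0.624 0.299 0.084] 0.79 az 12.411253903186587
scene [0.367 0.52  0.086] 0.62 az 117.97633837348248
scene [ 0.414 -0.095  0.087] 0.54 az -103.03360177901729
top [ 0.414 -0.095  0.084] 0.82 az -103.05173638509068
top [0.625 0.295 0.087] 0.61 az 10.529835624019423
top [0.369 0.522 0.087] 0.52 az 117.40412452567755
[347 214]
```

View pics/s1c.png

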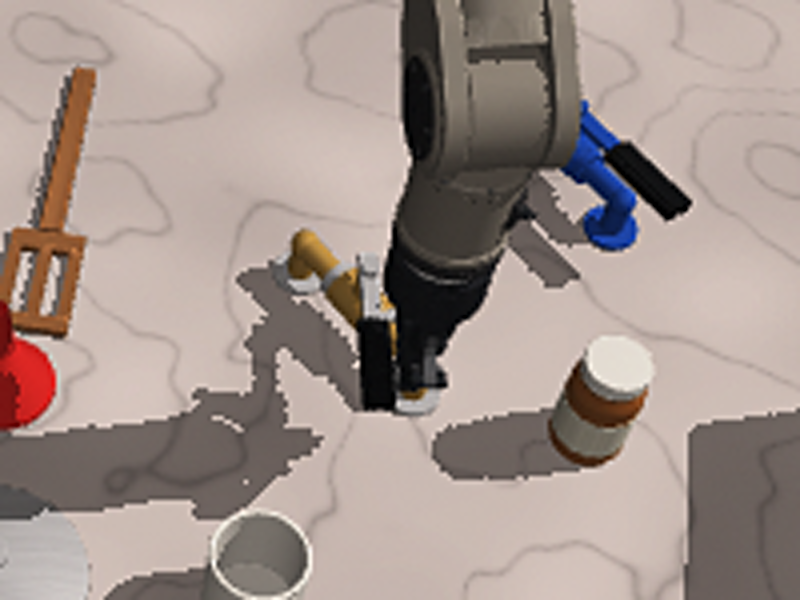

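The lever (black, (375,365)) has followed the finger to about 11° and the finger sits on its cheek. I'll continue along the arc.

Request:
arm_command(plan=[{"tx": -0.0067, "ty": 0.0014, "tz": 0, "ax": 0, "ay": 0, "az": 4, "claw": 1}, {"tx": -0.0067, "ty": 0.0014, "tz": 0, "ax": 0, "ay": 0, "az": 4, "claw": 1}, {"tx": -0.0067, "ty": 0.0014, "tz": 0, "ax": 0, "ay": 0, "az": 4, "claw": 1}, {"tx": -0.0067, "ty": 0.0014, "tz": 0, "ax": 0, "ay": 0, "az": 4, "claw": 1}, {"tx": -0.0067, "ty": 0.0014, "tz": 0, "ax": 0, "ay": 0, "az": 4, "claw": 1}, {"tx": -0.0067, "ty": 0.0014, "tz": 0, "ax": 0, "ay": 0, "az": 4, "claw": 1}, {"tx": -0.0067, "ty": 0.0014, "tz": 0, "ax": 0, "ay": 0, "az": 4, "claw": 1}, {"tx": -0.0067, "ty": 0.0014, "tz": 0, "ax": 0, "ay": 0, "az": 4, "claw": 1}, {"tx": -0.0067, "ty": 0.0014, "tz": 0, "ax": 0, "ay": 0, "az": 4, "claw": 1}, {"tx": -0.0067, "ty": 0.0014, "tz": 0, "ax": 0, "ay": 0, "az": 4, "claw": 1}])

```text
clock: 6.5
tcp_pos: [0.5924, 0.2478, 0.2442]
orientation: [2.722, 1.567, 0.005]
contact_force: [3.0, 2.2, -1.0]
grip_width: 0.0002
gripper_force: 1.5
```

Request:
arm_command(plan=[{"tx": -0.0034, "ty": 0.0007, "tz": 0, "ax": 0, "ay": 0, "az": 2, "claw": 1}, {"tx": -0.0034, "ty": 0.0007, "tz": 0, "ax": 0, "ay": 0, "az": 2, "claw": 1}, {"tx": -0.0034, "ty": 0.0007, "tz": 0, "ax": 0, "ay": 0, "az": 2, "claw": 1}, {"tx": -0.0017, "ty": 0.0004, "tz": 0, "ax": 0, "ay": 0, "az": 1, "claw": 1}, {"tx": -0.0017, "ty": 0.0004, "tz": 0, "ax": 0, "ay": 0, "az": 1, "claw": 1}, {"tx": 0, "ty": 0, "tz": 0, "ax": 0, "ay": 0, "az": 0, "claw": 1}, {"tx": 0, "ty": 0, "tz": 0, "ax": 0, "ay": 0, "az": 0, "claw": 1}, {"tx": 0, "ty": 0, "tz": 0, "ax": 0, "ay": 0, "az": 0, "claw": 1}, {"tx": 0, "ty": 0, "tz": 0, "ax": 0, "ay": 0, "az": 0, "claw": 1}, {"tx": 0, "ty": 0, "tz": 0, "ax": 0, "ay": 0, "az": 0, "claw": 1}])

```text
clock: 7.33
tcp_pos: [0.5864, 0.2344, 0.2435]
orientation: [-2.824, -1.377, 0.001]
contact_force: [1.5, 1.4, 0.5]
grip_width: 0.0003
gripper_force: 0.7
```

```bash
python3 - <<'E'
from h import *
rel(A);r.grab_frame('scene');r.grab_frame('top')
for n in ['scene','top']:
  m,T=cam(n)
  for d in r.tip_of('lever_a_tip',n):
    p=(T@np.r_[d['location'],1])[:3]
    if np.linalg.norm(p[:2]-A)<.16: print(n,np.round(p,3),round(d['confidence'],2),'az',np.degrees(np.arctan2(*(p[:2]-A)[::-1])))
E
```

```text
t 7.3333 pivot in tool mm [24.  91.8] z 0.24348967869211458 yaw 51.98527725294445 F [1.5 1.4 0.5]
scene [0.6   0.194 0.083] 0.37 az -37.84372151845345
top [0.6   0.197 0.085] 0.76 az -36.737394058720135
```

Request:
arm_command(plan=[{"tx": -0.0017, "ty": 0.0006, "tz": 0, "ax": 0, "ay": 0, "az": 1, "claw": 1}, {"tx": -0.0017, "ty": 0.0006, "tz": 0, "ax": 0, "ay": 0, "az": 1, "claw": 1}, {"tx": -0.0017, "ty": 0.0006, "tz": 0, "ax": 0, "ay": 0, "az": 1, "claw": 1}, {"tx": -0.0017, "ty": 0.0006, "tz": 0, "ax": 0, "ay": 0, "az": 1, "claw": 1}, {"tx": 0, "ty": 0, "tz": 0, "ax": 0, "ay": 0, "az": 0, "claw": 1}, {"tx": 0, "ty": 0, "tz": 0, "ax": 0, "ay": 0, "az": 0, "claw": 1}, {"tx": 0, "ty": 0, "tz": 0, "ax": 0, "ay": 0, "az": 0, "claw": 1}, {"tx": 0, "ty": 0, "tz": 0, "ax": 0, "ay": 0, "az": 0, "claw": 1}, {"tx": 0, "ty": 0, "tz": 0, "ax": 0, "ay": 0, "az": 0, "claw": 1}, {"tx": 0, "ty": 0, "tz": 0, "ax": 0, "ay": 0, "az": 0, "claw": 1}])

```text
clock: 8.37
tcp_pos: [0.5842, 0.227, 0.2437]
orientation: [2.87, 1.276, -0.0]
contact_force: [0.4, -0.6, 1.1]
grip_width: 0.0003
gripper_force: 0.0
```

Request:
arm_command(plan=[{"tx": -0.0015, "ty": 0, "tz": 0, "ax": 0, "ay": 0, "az": 1, "claw": 1}, {"tx": 0, "ty": 0, "tz": 0, "ax": 0, "ay": 0, "az": 0, "claw": 1}, {"tx": 0, "ty": 0, "tz": 0, "ax": 0, "ay": 0, "az": 0, "claw": 1}, {"tx": 0, "ty": 0, "tz": 0, "ax": 0, "ay": 0, "az": 0, "claw": 1}, {"tx": 0, "ty": 0, "tz": 0, "ax": 0, "ay": 0, "az": 0, "claw": 1}, {"tx": 0, "ty": 0, "tz": 0, "ax": 0, "ay": 0, "az": 0, "claw": 1}, {"tx": 0, "ty": 0, "tz": 0, "ax": 0, "ay": 0, "az": 0, "claw": 1}, {"tx": 0, "ty": 0, "tz": 0, "ax": 0, "ay": 0, "az": 0, "claw": 1}, {"tx": 0, "ty": 0, "tz": 0, "ax": 0, "ay": 0, "az": 0, "claw": 1}, {"tx": 0, "ty": 0, "tz": 0, "ax": 0, "ay": 0, "az": 0, "claw": 1}])

```text
clock: 9.2
tcp_pos: [0.5834, 0.2264, 0.2439]
orientation: [2.881, 1.252, 0.001]
contact_force: [2.9, 0.3, 0.3]
grip_width: -0.0002
gripper_force: 1.3
```

```bash
python3 - <<'E'
from h import *
rel(A);r.grab_frame('scene');r.grab_frame('top')
for n in ['scene','top']:
  m,T=cam(n)
  for d in r.tip_of('lever_a_tip',n):
    p=(T@np.r_[d['location'],1])[:3]
    if np.linalg.norm(p[:2]-A)<.16: print(n,np.round(p,3),round(d['confidence'],2),'az',np.degrees(np.arctan2(*(p[:2]-A)[::-1])))
E
```

```text
t 9.2 pivot in tool mm [24.4 92.9] z 0.24385740623503688 yaw 46.96053459035358 F [2.9 0.3 0.3]
scene [0.595 0.184 0.085] 0.44 az -42.66618242045117
top [0.592 0.185 0.087] 0.56 az -43.10190363603065
```

Request:
arm_command(plan=[{"tx": -0.0015, "ty": 0, "tz": 0, "ax": 0, "ay": 0, "az": 1, "claw": 1}, {"tx": 0, "ty": 0, "tz": 0, "ax": 0, "ay": 0, "az": 0, "claw": 1}, {"tx": 0, "ty": 0, "tz": 0, "ax": 0, "ay": 0, "az": 0, "claw": 1}, {"tx": -0.0015, "ty": 0, "tz": 0, "ax": 0, "ay": 0, "az": 1, "claw": 1}, {"tx": 0, "ty": 0, "tz": 0, "ax": 0, "ay": 0, "az": 0, "claw": 1}, {"tx": 0, "ty": 0, "tz": 0, "ax": 0, "ay": 0, "az": 0, "claw": 1}, {"tx": 0, "ty": 0, "tz": 0, "ax": 0, "ay": 0, "az": 0, "claw": 1}, {"tx": 0, "ty": 0, "tz": 0, "ax": 0, "ay": 0, "az": 0, "claw": 1}, {"tx": 0, "ty": 0, "tz": 0, "ax": 0, "ay": 0, "az": 0, "claw": 1}, {"tx": 0, "ty": 0, "tz": 0, "ax": 0, "ay": 0, "az": 0, "claw": 1}])

```text
clock: 10.23
tcp_pos: [0.5812, 0.2244, 0.2438]
orientation: [-2.903, -1.201, -0.001]
contact_force: [3.9, 2.8, 0.5]
grip_width: -0.0001
gripper_force: 2.1
```

Request:
arm_command(plan=[{"tx": -0.0015, "ty": 0, "tz": 0, "ax": 0, "ay": 0, "az": 0, "claw": 1}, {"tx": 0, "ty": 0, "tz": 0, "ax": 0, "ay": 0, "az": 0, "claw": 1}, {"tx": 0, "ty": 0, "tz": 0, "ax": 0, "ay": 0, "az": 0, "claw": 1}, {"tx": -0.001, "ty": 0, "tz": 0, "ax": 0, "ay": 0, "az": 0, "claw": 1}, {"tx": 0, "ty": 0, "tz": 0, "ax": 0, "ay": 0, "az": 0, "claw": 1}, {"tx": 0, "ty": 0, "tz": 0, "ax": 0, "ay": 0, "az": 0, "claw": 1}, {"tx": 0, "ty": 0, "tz": 0, "ax": 0, "ay": 0, "az": 0, "claw": 1}, {"tx": 0, "ty": 0, "tz": 0, "ax": 0, "ay": 0, "az": 0, "claw": 1}, {"tx": 0, "ty": 0, "tz": 0, "ax": 0, "ay": 0, "az": 0, "claw": 1}, {"tx": 0, "ty": 0, "tz": 0, "ax": 0, "ay": 0, "az": 0, "claw": 1}])

```text
clock: 11.07
tcp_pos: [0.5804, 0.224, 0.2439]
orientation: [-2.902, -1.203, -0.007]
contact_force: [9.2, 5.3, -5.6]
grip_width: -0.0001
gripper_force: 5.2
```

The force rose from 3 N to 10 N while the finger hardly moved, so lever a is at its stop. I'll back off, rise and verify.

Request:
arm_command(plan=[{"tx": 0.004, "ty": 0, "tz": 0, "ax": 0, "ay": 0, "az": 0, "claw": 1}, {"tx": 0.013, "ty": 0, "tz": 0, "ax": 0, "ay": 0, "az": 0, "claw": 1}, {"tx": 0.013, "ty": 0, "tz": 0, "ax": 0, "ay": 0, "az": 0, "claw": 1}, {"tx": 0, "ty": 0, "tz": -0.015, "ax": 0, "ay": 0, "az": 0, "claw": 1}, {"tx": 0, "ty": 0, "tz": -0.025, "ax": 0, "ay": 0, "az": 0, "claw": 1}, {"tx": 0, "ty": 0, "tz": -0.025, "ax": 0, "ay": 0, "az": 0, "claw": 1}, {"tx": 0, "ty": 0, "tz": -0.025, "ax": 0, "ay": 0, "az": 0, "claw": 1}, {"tx": 0, "ty": 0, "tz": -0.025, "ax": 0, "ay": 0, "az": 0, "claw": 1}, {"tx": 0, "ty": 0, "tz": -0.015, "ax": 0, "ay": 0, "az": 0, "claw": 1}, {"tx": 0, "ty": 0, "tz": 0, "ax": 0, "ay": 0, "az": 0, "claw": 1}])

```text
clock: 11.9
tcp_pos: [0.6008, 0.2425, 0.3776]
orientation: [-2.903, -1.199, -0.005]
contact_force: [0.9, -0.2, 0.3]
grip_width: 0.0001
gripper_force: 0.0
```

```bash
python3 - <<'E'
from h import *
r.grab_frame('scene');snap('wrist','w3.png')
for n in ['scene','wrist']:
  m,T=cam(n)
  for d in r.tip_of('lever_a_tip',n):
    p=(T@np.r_[d['location'],1])[:3]
    if np.linalg.norm(p[:2]-A)<.16: print(n,np.round(p,3),round(d['confidence'],2),'az',np.degrees(np.arctan2(*(p[:2]-A)[::-1])))
goto([*pt(B,-8.6,.095,-.048),.375],81,14)
E
```

```text
scene [0.592 0.182 0.085] 0.76 az -44.19428401036005
wrist [0.592 0.184 0.082] 0.95 az -43.419379910393026
t 12.1 pos [0.6   0.243 0.372] yaw 44.9 toolz [-0.003 -0.001 -1.   ] j [-0.96  0.54  0.69  1.69 -0.39  1.05 -0.93]
delta mm [-372.9  398.5   -2.1] per row [-26.6  28.5  -0.1] az(cw+) -36.1 F [-0.7  0.6 -0.3]
```

View pics/w3.png

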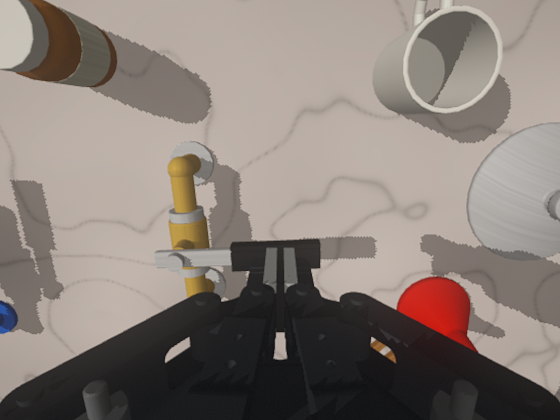

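Lever a (sleeve at (275,255)) now stands square across its vertical pipe at (187,230). On to cock b.

Request:
arm_command(plan=[{"tx": -0.01, "ty": 0.0106, "tz": 0, "ax": 0, "ay": 0, "az": 0, "claw": 1}, {"tx": -0.0207, "ty": 0.0221, "tz": 0, "ax": 0, "ay": 0, "az": 0, "claw": 1}, {"tx": -0.0207, "ty": 0.0221, "tz": 0, "ax": 0, "ay": 0, "az": 0, "claw": 1}, {"tx": -0.0207, "ty": 0.0221, "tz": 0, "ax": 0, "ay": 0, "az": 0, "claw": 1}, {"tx": -0.0207, "ty": 0.0221, "tz": 0, "ax": 0, "ay": 0, "az": 0, "claw": 1}, {"tx": -0.0207, "ty": 0.0221, "tz": 0, "ax": 0, "ay": 0, "az": 0, "claw": 1}, {"tx": -0.0207, "ty": 0.0221, "tz": 0, "ax": 0, "ay": 0, "az": 0, "claw": 1}, {"tx": -0.0207, "ty": 0.0221, "tz": 0, "ax": 0, "ay": 0, "az": 0, "claw": 1}, {"tx": -0.0207, "ty": 0.0221, "tz": 0, "ax": 0, "ay": 0, "az": 0, "claw": 1}, {"tx": -0.0207, "ty": 0.0221, "tz": 0, "ax": 0, "ay": 0, "az": 0, "claw": 1}])

```text
clock: 12.93
tcp_pos: [0.6086, -0.046, 0.3727]
orientation: [-2.903, -1.2, 0.004]
contact_force: [1.2, -0.2, 0.4]
grip_width: -0.0002
gripper_force: 0.0
```

Request:
arm_command(plan=[{"tx": -0.0207, "ty": 0.0221, "tz": 0, "ax": 0, "ay": 0, "az": 0, "claw": 1}, {"tx": -0.0207, "ty": 0.0221, "tz": 0, "ax": 0, "ay": 0, "az": 0, "claw": 1}, {"tx": -0.0207, "ty": 0.0221, "tz": 0, "ax": 0, "ay": 0, "az": 0, "claw": 1}, {"tx": -0.0207, "ty": 0.0221, "tz": 0, "ax": 0, "ay": 0, "az": 0, "claw": 1}, {"tx": -0.0207, "ty": 0.0221, "tz": 0, "ax": 0, "ay": 0, "az": 0, "claw": 1}, {"tx": -0.0207, "ty": 0.0221, "tz": 0, "ax": 0, "ay": 0, "az": 0, "claw": 1}, {"tx": -0.0207, "ty": 0.0221, "tz": 0, "ax": 0, "ay": 0, "az": 0, "claw": 1}, {"tx": -0.0207, "ty": 0.0221, "tz": 0, "ax": 0, "ay": 0, "az": 0, "claw": 1}, {"tx": -0.01, "ty": 0.011, "tz": 0, "ax": 0, "ay": 0, "az": 0, "claw": 1}, {"tx": 0, "ty": 0, "tz": 0, "ax": 0, "ay": 0, "az": 0, "claw": 1}])

```text
clock: 13.77
tcp_pos: [0.6152, -0.3062, 0.3729]
orientation: [2.906, 1.19, -0.006]
contact_force: [-0.1, 0.1, 0.2]
grip_width: -0.0001
gripper_force: 0.0
```

Request:
arm_command(plan=[{"tx": 0, "ty": 0, "tz": 0, "ax": 0, "ay": 0, "az": -2, "claw": 1}, {"tx": 0, "ty": 0, "tz": 0, "ax": 0, "ay": 0, "az": -5, "claw": 1}, {"tx": 0, "ty": 0, "tz": 0, "ax": 0, "ay": 0, "az": -5, "claw": 1}, {"tx": 0, "ty": 0, "tz": 0, "ax": 0, "ay": 0, "az": -5, "claw": 1}, {"tx": 0, "ty": 0, "tz": 0, "ax": 0, "ay": 0, "az": -5, "claw": 1}, {"tx": 0, "ty": 0, "tz": 0, "ax": 0, "ay": 0, "az": -5, "claw": 1}, {"tx": 0, "ty": 0, "tz": 0, "ax": 0, "ay": 0, "az": -5, "claw": 1}, {"tx": 0, "ty": 0, "tz": 0, "ax": 0, "ay": 0, "az": -4, "claw": 1}, {"tx": 0, "ty": 0, "tz": 0, "ax": 0, "ay": 0, "az": 0, "claw": 1}, {"tx": 0, "ty": 0, "tz": 0, "ax": 0, "ay": 0, "az": 0, "claw": 1}])

```text
clock: 14.6
tcp_pos: [0.6176, -0.3001, 0.373]
orientation: [-2.391, -2.036, 0.001]
contact_force: [0.0, 0.7, 0.8]
grip_width: -0.0002
gripper_force: 0.0
```

```bash
python3 - <<'E'
from h import *
snap('wrist','w4.png');m,T=cam('wrist')
for t in ['cock_b','lever_b_tip']:
  for d in r.tip_of(t,'wrist'): print(t,round(d['confidence'],2),np.round((T@np.r_[d['location'],1])[:3],3))
goto([*pt(B,-8.6,.095,-.048),.245],81,10)
print('pred sleeve',proj('wrist',[*pt(B,-8.6,.13,-.012),.093]),proj('wrist',[*pt(B,-8.6,.05,-.012),.093]),'pivot',proj('wrist',[*B,.07]))
E
```

```text
cock_b 0.96 [ 0.344 -0.202  0.003]
cock_b 0.87 [ 0.537 -0.245  0.002]
lever_b_tip 0.58 [ 0.655 -0.255  0.085]
t 14.75 pos [ 0.618 -0.3    0.373] yaw 80.9 toolz [-0.001  0.    -1.   ] j [-0.    0.57  0.55  1.58 -0.33  1.08  0.47]
delta mm [ -2.1  -0.3 128.3] per row [-0.2 -0.  12.8] az(cw+) -0.1 F [-1.8  0.7 -1.2]
pred sleeve [323 163] [224 164] pivot [170 147]
```

View pics/w4.png

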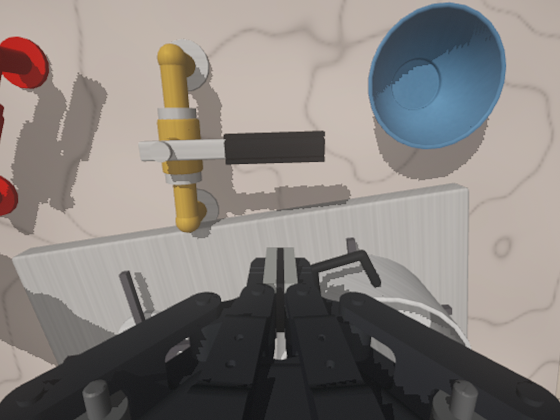

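The lever's sleeve spans (225–325,147), as predicted. The pot's handle loop at (312–380,254–285) is close, so I'll measure it before descending.

```bash
python3 - <<'E'
from h import *
for u in [(362,254),(312,268),(378,285)]:
  for z in (.10,.12): print(u,z,np.round(unproj('wrist',u,z),3))
for u,z in [((687,113),.12),((690,140),.12),((687,113),.1)]:
  print('top',np.round(unproj('top',(80+u[0]*.45,120+u[1]*.45),z),3))
E
```

```text
(362, 254) 0.1 [ 0.68  -0.353  0.1  ]
(362, 254) 0.12 [ 0.675 -0.343  0.12 ]
(312, 268) 0.1 [ 0.636 -0.359  0.1  ]
(312, 268) 0.12 [ 0.635 -0.348  0.12 ]
(378, 285) 0.1 [ 0.691 -0.385  0.1  ]
(378, 285) 0.12 [ 0.686 -0.372  0.12 ]
top [ 0.676 -0.342  0.12 ]
top [ 0.635 -0.345  0.12 ]
top [ 0.682 -0.347  0.1  ]
```

The handle stays at y ≤ -0.343 and z ≈ 0.12, and the fingertip is at y = -0.30. I'll shift 7 mm towards the lever and 7 mm inward, then descend.

Request:
arm_command(plan=[{"tx": 0.007, "ty": -0.007, "tz": 0, "ax": 0, "ay": 0, "az": 0, "claw": 1}, {"tx": 0, "ty": 0, "tz": 0.01, "ax": 0, "ay": 0, "az": 0, "claw": 1}, {"tx": 0, "ty": 0, "tz": 0.018, "ax": 0, "ay": 0, "az": 0, "claw": 1}, {"tx": 0, "ty": 0, "tz": 0.018, "ax": 0, "ay": 0, "az": 0, "claw": 1}, {"tx": 0, "ty": 0, "tz": 0.018, "ax": 0, "ay": 0, "az": 0, "claw": 1}, {"tx": 0, "ty": 0, "tz": 0.018, "ax": 0, "ay": 0, "az": 0, "claw": 1}, {"tx": 0, "ty": 0, "tz": 0.018, "ax": 0, "ay": 0, "az": 0, "claw": 1}, {"tx": 0, "ty": 0, "tz": 0.016, "ax": 0, "ay": 0, "az": 0, "claw": 1}, {"tx": 0, "ty": 0, "tz": 0.012, "ax": 0, "ay": 0, "az": 0, "claw": 1}, {"tx": 0, "ty": 0, "tz": 0, "ax": 0, "ay": 0, "az": 0, "claw": 1}])

```text
clock: 15.58
tcp_pos: [0.6113, -0.2911, 0.2424]
orientation: [-2.386, -2.037, 0.004]
contact_force: [-0.5, -0.8, -0.8]
grip_width: -0.0003
gripper_force: 0.0
```

```bash
python3 - <<'E'
from h import *
rel(B)
E
```

```text
t 15.5833 pivot in tool mm [-37.   86.5] z 0.24236986720501674 yaw 80.97239734464954 F [-0.5 -0.8 -0.8]
```

Request:
arm_command(plan=[{"tx": 0.006, "ty": 0, "tz": 0, "ax": 0, "ay": 0, "az": 0, "claw": 1}, {"tx": 0.006, "ty": 0, "tz": 0, "ax": 0, "ay": 0, "az": 0, "claw": 1}, {"tx": 0.0062, "ty": 0.0014, "tz": 0, "ax": 0, "ay": 0, "az": -4, "claw": 1}, {"tx": 0.0062, "ty": 0.0014, "tz": 0, "ax": 0, "ay": 0, "az": -4, "claw": 1}, {"tx": 0.0062, "ty": 0.0014, "tz": 0, "ax": 0, "ay": 0, "az": -4, "claw": 1}, {"tx": 0.0062, "ty": 0.0014, "tz": 0, "ax": 0, "ay": 0, "az": -4, "claw": 1}, {"tx": 0.0062, "ty": 0.0014, "tz": 0, "ax": 0, "ay": 0, "az": -4, "claw": 1}, {"tx": 0.0062, "ty": 0.0014, "tz": 0, "ax": 0, "ay": 0, "az": -4, "claw": 1}, {"tx": 0.0062, "ty": 0.0014, "tz": 0, "ax": 0, "ay": 0, "az": -4, "claw": 1}, {"tx": 0.0062, "ty": 0.0014, "tz": 0, "ax": 0, "ay": 0, "az": -4, "claw": 1}])

```text
clock: 16.42
tcp_pos: [0.6219, -0.2307, 0.2473]
orientation: [1.728, 2.618, 0.0]
contact_force: [1.6, -3.5, -2.3]
grip_width: -0.0003
gripper_force: 1.6
```

```bash
cat > chk.py <<'E'
from h import *
rel(B);r.grab_frame('scene');r.grab_frame('top')
for n in ['scene','top']:
  m,T=cam(n)
  for d in r.tip_of('lever_b_tip',n):
    p=(T@np.r_[d['location'],1])[:3]
    if np.linalg.norm(p[:2]-B)<.16: print(n,np.round(p,3),round(d['confidence'],2),'az',np.degrees(np.arctan2(*(p[:2]-B)[::-1])))
E
python3 chk.py
```

```text
t 16.4167 pivot in tool mm [-27.8  88.6] z 0.24727256170140233 yaw 113.15742823164099 F [ 1.6 -3.5 -2.3]
scene [ 0.651 -0.197  0.092] 0.72 az 20.008464239307077
top [ 0.654 -0.194  0.082] 0.38 az 20.52280562656935
```

Request:
arm_command(plan=[{"tx": 0.0062, "ty": 0.0014, "tz": 0.002, "ax": 0, "ay": 0, "az": -4, "claw": 1}, {"tx": 0.0062, "ty": 0.0014, "tz": 0.002, "ax": 0, "ay": 0, "az": -4, "claw": 1}, {"tx": 0.0062, "ty": 0.0014, "tz": 0, "ax": 0, "ay": 0, "az": -4, "claw": 1}, {"tx": 0.0062, "ty": 0.0014, "tz": 0, "ax": 0, "ay": 0, "az": -4, "claw": 1}, {"tx": 0.0062, "ty": 0.0014, "tz": 0, "ax": 0, "ay": 0, "az": -4, "claw": 1}, {"tx": 0.0062, "ty": 0.0014, "tz": 0, "ax": 0, "ay": 0, "az": -4, "claw": 1}, {"tx": 0.0062, "ty": 0.0014, "tz": 0, "ax": 0, "ay": 0, "az": -4, "claw": 1}, {"tx": 0.0062, "ty": 0.0014, "tz": 0, "ax": 0, "ay": 0, "az": -4, "claw": 1}, {"tx": 0.0062, "ty": 0.0014, "tz": 0, "ax": 0, "ay": 0, "az": -4, "claw": 1}, {"tx": 0.0062, "ty": 0.0014, "tz": 0, "ax": 0, "ay": 0, "az": -4, "claw": 1}])

```text
clock: 17.45
tcp_pos: [0.5929, -0.1754, 0.2428]
orientation: [0.731, 3.051, 0.001]
contact_force: [3.2, 0.3, -1.5]
grip_width: 0.0001
gripper_force: 1.7
```

```bash
python3 chk.py
```

```text
t 17.45 pivot in tool mm [-27.2  86.8] z 0.24276456006743474 yaw 153.04997992948302 F [ 3.2  0.3 -1.5]
scene [ 0.592 -0.126  0.088] 0.6 az 61.732366477181415
top [ 0.592 -0.127  0.084] 0.64 az 61.517883373184
```

Lever b is at about 62° and its stop is at about 80°. I'll slow down.

Request:
arm_command(plan=[{"tx": 0.0046, "ty": 0.001, "tz": 0, "ax": 0, "ay": 0, "az": -3, "claw": 1}, {"tx": 0.0046, "ty": 0.001, "tz": 0, "ax": 0, "ay": 0, "az": -3, "claw": 1}, {"tx": 0.0046, "ty": 0.001, "tz": 0, "ax": 0, "ay": 0, "az": -3, "claw": 1}, {"tx": 0.0031, "ty": 0.0007, "tz": 0, "ax": 0, "ay": 0, "az": -2, "claw": 1}, {"tx": 0.0031, "ty": 0.0007, "tz": 0, "ax": 0, "ay": 0, "az": -2, "claw": 1}, {"tx": 0.0016, "ty": 0.0004, "tz": 0, "ax": 0, "ay": 0, "az": -1, "claw": 1}, {"tx": 0, "ty": 0, "tz": 0, "ax": 0, "ay": 0, "az": 0, "claw": 1}, {"tx": 0, "ty": 0, "tz": 0, "ax": 0, "ay": 0, "az": 0, "claw": 1}, {"tx": 0, "ty": 0, "tz": 0, "ax": 0, "ay": 0, "az": 0, "claw": 1}, {"tx": 0, "ty": 0, "tz": 0, "ax": 0, "ay": 0, "az": 0, "claw": 1}])

```text
clock: 18.48
tcp_pos: [0.5736, -0.1636, 0.2419]
orientation: [0.358, 3.12, -0.0]
contact_force: [3.6, 1.2, 1.3]
grip_width: 0.0001
gripper_force: 1.5
```

Request:
arm_command(plan=[{"tx": 0.0015, "ty": 0.0003, "tz": 0, "ax": 0, "ay": 0, "az": -1, "claw": 1}, {"tx": 0, "ty": 0, "tz": 0, "ax": 0, "ay": 0, "az": 0, "claw": 1}, {"tx": 0, "ty": 0, "tz": 0, "ax": 0, "ay": 0, "az": 0, "claw": 1}, {"tx": 0.0015, "ty": 0.0003, "tz": 0, "ax": 0, "ay": 0, "az": -1, "claw": 1}, {"tx": 0, "ty": 0, "tz": 0, "ax": 0, "ay": 0, "az": 0, "claw": 1}, {"tx": 0, "ty": 0, "tz": 0, "ax": 0, "ay": 0, "az": 0, "claw": 1}, {"tx": 0, "ty": 0, "tz": 0, "ax": 0, "ay": 0, "az": 0, "claw": 1}, {"tx": 0, "ty": 0, "tz": 0, "ax": 0, "ay": 0, "az": 0, "claw": 1}, {"tx": 0, "ty": 0, "tz": 0, "ax": 0, "ay": 0, "az": 0, "claw": 1}, {"tx": 0, "ty": 0, "tz": 0, "ax": 0, "ay": 0, "az": 0, "claw": 1}])

```text
clock: 19.32
tcp_pos: [0.5702, -0.1623, 0.2416]
orientation: [-0.302, -3.126, 0.0]
contact_force: [2.9, 1.3, 0.7]
grip_width: -0.0002
gripper_force: 1.0
```

```bash
python3 chk.py
```

```text
t 19.3167 pivot in tool mm [-23.8  84.3] z 0.2415634293667325 yaw 168.9552912722935 F [2.9 1.3 0.7]
scene [ 0.556 -0.116  0.086] 0.46 az 78.59056944462804
top [ 0.558 -0.118  0.084] 0.45 az 77.57362037401126
```

Request:
arm_command(plan=[{"tx": 0.0015, "ty": 0.0003, "tz": 0, "ax": 0, "ay": 0, "az": -1, "claw": 1}, {"tx": 0, "ty": 0, "tz": 0, "ax": 0, "ay": 0, "az": 0, "claw": 1}, {"tx": 0, "ty": 0, "tz": 0, "ax": 0, "ay": 0, "az": 0, "claw": 1}, {"tx": 0.0015, "ty": 0.0003, "tz": 0, "ax": 0, "ay": 0, "az": -1, "claw": 1}, {"tx": 0, "ty": 0, "tz": 0, "ax": 0, "ay": 0, "az": 0, "claw": 1}, {"tx": 0, "ty": 0, "tz": 0, "ax": 0, "ay": 0, "az": 0, "claw": 1}, {"tx": 0, "ty": 0, "tz": 0, "ax": 0, "ay": 0, "az": 0, "claw": 1}, {"tx": 0, "ty": 0, "tz": 0, "ax": 0, "ay": 0, "az": 0, "claw": 1}, {"tx": 0, "ty": 0, "tz": 0, "ax": 0, "ay": 0, "az": 0, "claw": 1}, {"tx": 0, "ty": 0, "tz": 0, "ax": 0, "ay": 0, "az": 0, "claw": 1}])

```text
clock: 20.35
tcp_pos: [0.5674, -0.161, 0.2416]
orientation: [-0.247, -3.131, -0.0]
contact_force: [1.8, 0.3, -0.1]
grip_width: -0.0004
gripper_force: 0.8
```

Request:
arm_command(plan=[{"tx": 0.0015, "ty": 0, "tz": 0, "ax": 0, "ay": 0, "az": -0.5, "claw": 1}, {"tx": 0, "ty": 0, "tz": 0, "ax": 0, "ay": 0, "az": 0, "claw": 1}, {"tx": 0, "ty": 0, "tz": 0, "ax": 0, "ay": 0, "az": 0, "claw": 1}, {"tx": 0.0015, "ty": 0, "tz": 0, "ax": 0, "ay": 0, "az": 0, "claw": 1}, {"tx": 0, "ty": 0, "tz": 0, "ax": 0, "ay": 0, "az": 0, "claw": 1}, {"tx": 0, "ty": 0, "tz": 0, "ax": 0, "ay": 0, "az": 0, "claw": 1}, {"tx": 0, "ty": 0, "tz": 0, "ax": 0, "ay": 0, "az": 0, "claw": 1}, {"tx": 0, "ty": 0, "tz": 0, "ax": 0, "ay": 0, "az": 0, "claw": 1}, {"tx": 0, "ty": 0, "tz": 0, "ax": 0, "ay": 0, "az": 0, "claw": 1}, {"tx": 0, "ty": 0, "tz": 0, "ax": 0, "ay": 0, "az": 0, "claw": 1}])

```text
clock: 21.18
tcp_pos: [0.5658, -0.1607, 0.2419]
orientation: [0.233, 3.129, -0.0]
contact_force: [7.7, 0.8, -5.8]
grip_width: -0.0002
gripper_force: 3.8
```

Request:
arm_command(plan=[{"tx": 0.001, "ty": 0, "tz": 0, "ax": 0, "ay": 0, "az": 0, "claw": 1}, {"tx": 0, "ty": 0, "tz": 0, "ax": 0, "ay": 0, "az": 0, "claw": 1}, {"tx": 0, "ty": 0, "tz": 0, "ax": 0, "ay": 0, "az": 0, "claw": 1}, {"tx": 0, "ty": 0, "tz": 0, "ax": 0, "ay": 0, "az": 0, "claw": 1}, {"tx": 0, "ty": 0, "tz": 0, "ax": 0, "ay": 0, "az": 0, "claw": 1}, {"tx": 0, "ty": 0, "tz": 0, "ax": 0, "ay": 0, "az": 0, "claw": 1}, {"tx": 0, "ty": 0, "tz": 0, "ax": 0, "ay": 0, "az": 0, "claw": 1}, {"tx": 0, "ty": 0, "tz": 0, "ax": 0, "ay": 0, "az": 0, "claw": 1}, {"tx": 0, "ty": 0, "tz": 0, "ax": 0, "ay": 0, "az": 0, "claw": 1}, {"tx": 0, "ty": 0, "tz": 0, "ax": 0, "ay": 0, "az": 0, "claw": 1}])

```text
clock: 22.02
tcp_pos: [0.5654, -0.1606, 0.2421]
orientation: [0.233, 3.127, -0.001]
contact_force: [9.2, -0.6, -6.9]
grip_width: 0.0003
gripper_force: 5.0
```

Request:
arm_command(plan=[{"tx": -0.004, "ty": 0, "tz": 0, "ax": 0, "ay": 0, "az": 0, "claw": 1}, {"tx": -0.013, "ty": 0, "tz": 0, "ax": 0, "ay": 0, "az": 0, "claw": 1}, {"tx": -0.013, "ty": 0, "tz": 0, "ax": 0, "ay": 0, "az": 0, "claw": 1}, {"tx": 0, "ty": 0, "tz": -0.015, "ax": 0, "ay": 0, "az": 0, "claw": 1}, {"tx": 0, "ty": 0, "tz": -0.025, "ax": 0, "ay": 0, "az": 0, "claw": 1}, {"tx": 0, "ty": 0, "tz": -0.03, "ax": 0, "ay": 0, "az": 0, "claw": 1}, {"tx": 0, "ty": 0, "tz": -0.03, "ax": 0, "ay": 0, "az": 0, "claw": 1}, {"tx": 0, "ty": 0, "tz": -0.03, "ax": 0, "ay": 0, "az": 0, "claw": 1}, {"tx": 0, "ty": 0, "tz": -0.015, "ax": 0, "ay": 0, "az": 0, "claw": 1}, {"tx": 0, "ty": 0, "tz": 0, "ax": 0, "ay": 0, "az": 0, "claw": 1}])

```text
clock: 22.85
tcp_pos: [0.5935, -0.1659, 0.3907]
orientation: [0.235, 3.128, -0.002]
contact_force: [0.4, -0.7, 1.5]
grip_width: 0.0001
gripper_force: 0.0
```

```bash
python3 chk.py; python3 - <<'E'
from h import *
snap('wrist','w5.png');m,T=cam('wrist')
for d in r.tip_of('lever_b_tip','wrist'):
  p=(T@np.r_[d['location'],1])[:3];print(np.round(p,3),round(d['confidence'],2),'az',np.degrees(np.arctan2(*(p[:2]-B)[::-1])))
E
```

```text
t 22.85 pivot in tool mm [-52.9  83. ] z 0.39073344378478897 yaw 171.40339288041443 F [ 0.4 -0.7  1.5]
scene [ 0.552 -0.114  0.089] 0.54 az 80.2518349623429
top [ 0.552 -0.116  0.084] 0.66 az 80.24374271555327
[ 0.549 -0.11   0.088] 0.84 az 82.03128446819187
```

View pics/w5.png

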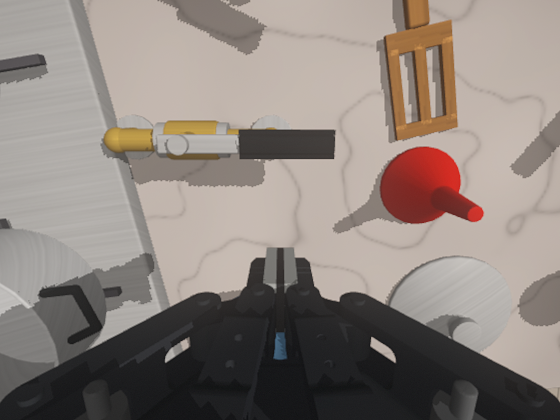

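Lever b now lies along its pipe: the sleeve at (287,145) is in line with the pipe at (130,140)–(230,135). At the stop the force rose to 9 N, and the bystanders look untouched. The robot is clear and at rest, so I'm handing in.

```bash
python3 -c "
from h import *
print(r.hand_in())"
```

```text
the job is handed in; nothing more can be done
None
```

The open left cock is pushed fully shut and the right one then fully open, both against their stops. The robot is clear, no bystander looked moved in the last picture, and the job is handed in; the hand-in gave no verdict.

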